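# Open the touch-latch spice cupboard

### The arm

A 6-joint arm with a two-finger parallel gripper is mounted at the origin on a cart in front of the work surface, level with it; the furniture and walls round the work are solid. World frame = base frame: x ahead of the robot, y to its left, z up, the work surface at z = 0. Lengths are in m, angles in rad, forces in N, time in s.
With the tool pointing down it reaches from about 0.275 to 1 m from the base axis. Payload 8.4 kg.
Tool frame: the origin (TCP) lies midway between the tips of the shut fingers; the grasp point (between the pads) lies 19 mm behind it; z points along the fingers, y is the line along which they close (so a half turn about z gives the same grasp; the last joint's range is limited). The gripper opens to 85 mm and grips with 20 to 120 N. Pads are 22 mm wide; open, the fingers measure 114 mm over their backs; the gripper's body (76 mm by 85 mm) begins 54 mm behind the grasp point. The pads swing forward as they close: fully open they stand 13 mm farther back than shut.
Start: joints at [1.099, 0.353, 1.633, -0, 1.155, -0.002], TCP at [0.283, 0.557, 0.231] pointing down, gripper open.
Joint ranges: [-2.63, 2.63], [-0.92, 2.1], [0.06, 2.66], [-1.3, 4.44], [0, 2.69], [-3.02, 3.02]. Speed limits (rad/s): [2.22, 2.22, 2.79, 3.14, 3.14, 3.14].

### API

Orientations are given as a rotation vector (axis times angle).
In Python, from cell import bot, solver, viewer, workorder gives the robot as it stands. Calls block until the motion is done:
- bot.movep(position, orientation): joint-space move of the TCP to a pose.
- bot.move_l(position, frame=None, speed=0.15): straight line of the TCP; frame=None keeps the orientation; speed is the mean speed in m/s.
- bot.goto_joints(angles): joint-space move.
- bot.set_gripper(opening, grip_force=None): finger opening in m; grip_force is the grip in N (None keeps the last); returns when the fingers have stopped.
- bot.dwell(seconds).
- solver.inverse_kinematics(position, orientation): joint angles nearest the present ones, or None.
- bot.observe(): the state.
- viewer.camera(name): name is "scene" or "top"; returns a dict with "img" (384x512x3 uint8, red, green, blue), "fx", "fy", "cx", "cy" (pixels), "R" (3x3) and "t" (3): a world point X has camera coordinates R X + t. Camera axes: x right, y down, z forward; pixel columns grow to the right and rows downward; lengths in m; the calibration is good to about 2 mm. A picture is of the moment at which its call begins. There is no depth.
A pose or a line that the arm cannot do raises bot.IKError and nothing moves.
- workorder.sign_off(): hands the job in; it is judged then, once.
Trained networks look in a picture, given as the dict that the camera call returned (one of the last four; its "shot" number tells which), for a name from the list of things; names that differ only in an ending like _2 or _b are one class to them, and where a whole thing is asked for, a point or a joint stands for the part that bears it (a point fixed in the world has none). Each returns a list of dicts, best first, with "p" (0 to 1); they miss things now and then, are a little off and sometimes report something else, mostly with a low value. They report only what shows in the picture. A call takes as long as a camera call. They do not tell look-alikes from the thing itself.
- viewer.search_frame(picture, query): "location" ([x, y, z] in m, in world coordinates, good to about 4 mm: the middle of the surface that is visible of it).
The state is a dict: "clock": time; "q": joint angles; "qd": joint speeds; "joint_efforts": joint torques, N m; "tcp_pos": TCP position; "ee_rot": TCP orientation; "force": force on the tool from outside, world axes, zero at the start; "ft_torque": the same for the moment, N m; "gripper_width": finger opening in m; "finger_force": force on a finger pad.
Only numpy, scipy, OpenCV 4.12 (cv2) and the standard library are available. Lean on these libraries where they do the work, as an engineer would, in place of code of your own. Each camera call takes 0.05 s, during which the arm holds its last target. There are 200 camera calls.

### The job

Get the little spice cupboard open, using only touches and pushes of the fingers and never gripping or lifting anything. First slide the food tin along the worktop until it is completely out of the way of the door's swing; then press the closed door in at the grey dot and let go, so that the spring pops it ajar by itself; then push the door round from inside with a fingertip until it stands wide open, about square to the cupboard, and move away. Leave the garlic and the pepper mill where they are, and keep the tin upright on the worktop.

Things in the scene. Friction and masses are not known exactly. Their poses are not given: they have to be found in the camera images.
- cupboard: Light-wood spice cupboard, fixed on the worktop, carcass 150 deep (own x) x 220 wide (y) x 160 high mm, one white door over the whole front, nothing on top; three jars inside at the back belong to it. Origin: centre of its underside. Own x points from the front into the cupboard (door faces own -x), y to the left seen from the front, z up.
- cupboard_door (a joint): Door angle, rad: 0 shut and latched, + as the free edge swings out; stop at 1.75. Pressed in at the dot it yields 7 mm (to -0.036) at 3 to 7 N, then a solid stop; the catch lets go within 6 mm. When the finger withdraws, a spring pushes the door out; it rests at about 0.45 (free edge 90 mm out). From there it moves with light friction (0.05 N m, damping 0.2 N m s/rad) and stays where left.
- press_spot (a point): Centre of the 22 mm grey dot on the door's front face: 28 mm from the free edge, 188 mm from the hinge line, 27 mm below the cupboard's top (133 mm above the worktop). Moves with the door. While shut, the front face is 97 mm in front of the cupboard's origin (own -x).
- door_hinge (a point): Fixed point on the door's vertical hinge line (right side seen from the front), 158 mm above the worktop, 83 mm in front of (own -x) and 108 mm right of (own -y) the cupboard's origin; own axes as the cupboard's. The door's inner face lies in a plane through this line; the door is 14 mm thick, outward from it, 216 mm wide to its free edge, 155 mm high, bottom 3 mm above the worktop.
- door_edge_top (a point): Top of the door's free edge, mid thickness, 158 mm above the worktop. Moves with the door. Low on the inside (all below 60 mm above the worktop) are a steel catch pin on the door, 31 mm from the free edge and 25 mm off the inner face, and a white sprung ejector pin behind the door, 90 mm from the hinge: keep fingers above them.
- food_tin: Closed tin, brown picture label, 75 mm diameter, 58 mm high, about 0.25 kg, upright in the door's swing. Origin: centre of its underside. Clear when its centre is over 260 mm (horizontally) from the hinge line, or over 160 mm right of it (cupboard's own -y). Room front-left, e.g. x 0.42, y -0.1; keep off the sink's 4 mm raised rim (y > -0.09 where x > 0.46) and the worktop's front edge (x 0.37).
- garlic: Head of garlic, 57x59x58 mm, loose on the worktop in front of the sink, left of the work. Origin: centre of its underside. Leave alone.
- pepper_mill: Small white mill with a grey top, 44x44x90 mm, loose on the worktop right of the cupboard. Origin: centre of its underside. Leave alone.
Things that resemble listed ones, but are neither listed nor needed, are in the scene too. Leave any orange, purple or yellow look-alike of the food_tin alone.

How it is judged:
On the way, in this order (a step that is already met when the one before it is completed fails the run):
1. the tin stands clear of the door's swing, the door still shut ((horizontal distance between food_tin and door_hinge above 0.258 m or y of food_tin in the frame of door_hinge below -0.155 m) and value of joint cupboard_door below 0.05 rad), for 0.2 s.
2. the door is pressed inward by a finger (value of joint cupboard_door below -0.012 rad and contact force between the fingers and cupboard_door above 0.5 N).
3. the door has sprung ajar by itself, untouched (value of joint cupboard_door between 0.25 and 0.8 rad and contact force between each of the fingers, the arm and cupboard_door below 0.1 N), for 0.2 s.
At the end, for the whole second after the job is handed in: The door stands at rest, opened to 1.2 rad or more (square is 1.57); the tin stands upright and still on the worktop, its centre at least 255 mm from the hinge line (or at least 150 mm to the right of it) (value of joint cupboard_door above 1.2 rad and velocity of joint cupboard_door between -0.05 and 0.05 rad/s and (horizontal distance between food_tin and door_hinge above 0.255 m or y of food_tin in the frame of door_hinge below -0.15 m) and angle between food_tin's own z axis and vertical below 0.1 rad and height (world z) of food_tin between -0.01 and 0.01 m and linear speed of food_tin below 0.02 m/s); the robot touches nothing.
It fails at once if the tin is lifted off the worktop or falls from it (height (world z) of food_tin above 0.02 m or height (world z) of food_tin below -0.02 m).
It fails at once if the tin is tipped over (angle between food_tin's own z axis and vertical above 0.5 rad).
It fails at once if the garlic or the pepper mill is moved by more than 30 mm (distance of any of garlic, pepper_mill from where it was at the start of the episode above 0.03 m).
It also fails if it takes over 72 s, if anything falls off the work surface, if the arm or the gripper's body presses on something with over 40 N, if the wrist force passes 120 N, or if a joint passes its speed limit or range.

## Working session

There is one attempt and no reset: what is moved stays moved. The work goes in short steps, each a Python script; the robot and the scene stay as the last script left them, time stands still between calls to the robot, and variables do not carry over. Pictures are saved under pics/ and viewed, at most 10 in all, crops included, and the job is handed in when it is done.

```bash
ls; mkdir -p pics; python3 - <<'E'
from cell import bot, solver, viewer, workorder
import cv2
for n in ("scene","top"):
    p=viewer.camera(n); cv2.imwrite(f"pics/{n}0.png",p["img"][:,:,::-1])
    print(n,p["fx"],p["cx"],p["R"],p["t"])
    for q in ["cupboard","cupboard_door","press_spot","door_hinge","door_edge_top","food_tin","garlic","pepper_mill"]:
        try: print(q,[(d["location"],round(d["p"],2)) for d in viewer.search_frame(p,q)])
        except Exception as e: print(q,e)
print(bot.observe())
E
```

```text
pics
scene 493.42565684159393 248.80589475161062 [[ 0.57369637 -0.81903943 -0.0068476 ]
 [-0.38563854 -0.26272612 -0.88445345]
 [ 0.7226032   0.51004844 -0.46657819]] [-0.493494    0.24408336  1.21534799]
cupboard [([0.6399, -0.327, 0.1167], 0.88)]
cupboard_door []
press_spot [([0.6148, -0.2847, 0.089], 0.65), ([0.4638, 0.0875, 0.0308], 0.37)]
door_hinge [([0.6438, -0.3264, 0.1193], 0.67)]
door_edge_top [([0.6195, -0.2811, 0.0912], 0.58)]
food_tin [([0.3104, -0.5584, 0.0496], 0.93), ([0.326, -0.4551, 0.0483], 0.89), ([0.451, -0.2884, 0.0506], 0.88), ([0.4948, -0.4651, 0.0528], 0.55), ([0.579, -0.5598, 0.0476], 0.35)]
garlic [([0.4675, 0.0864, 0.0289], 0.75), ([0.6406, -0.3267, 0.1206], 0.62)]
pepper_mill [([0.5777, -0.5574, 0.0483], 0.69)]
top 360.18754117939454 259.4064198878403 [[-0.02559507 -0.99966114 -0.00474271]
 [-0.99774478  0.02583991 -0.06194874]
 [ 0.0620503   0.00314643 -0.99806806]] [-0.20193432  0.54827972  1.15722082]
cupboard [([0.6962, -0.2864, 0.1599], 0.91)]
cupboard_door [([0.6244, -0.2749, 0.1328], 0.56)]
press_spot [([0.6243, -0.2709, 0.1371], 0.59)]
door_hinge 
[... 299 characters left out ...]
-0.5459, 0.0753], 0.52)]
{'clock': 0.9, 'q': array([ 1.09861144e+00,  3.53008350e-01,  1.63339157e+00, -1.60400114e-05,
        1.15519225e+00, -2.42501939e-03]), 'qd': array([-0.00082497,  0.00065656,  0.00120826, -0.00042913,  0.00041322,
        0.00066114]), 'joint_efforts': array([-1.79751474e-03, -6.05170083e+01, -3.42437017e+01, -7.04152239e-05,
        1.28773034e-03, -3.15318596e-05]), 'tcp_pos': array([0.28294283, 0.55729719, 0.23127936]), 'ee_rot': array([ 7.31117729e-01,  3.05532010e+00, -4.67121395e-06]), 'force': array([ 0.38210149, -0.10931847,  0.06293953]), 'ft_torque': array([ 0.03305371,  0.0202019 , -0.05781863]), 'finger_force': 0.0, 'gripper_width': 0.08534291208896905}
```

```bash
python3 - <<'E'
import cv2, numpy as np
a=cv2.imread("pics/scene0.png");b=cv2.imread("pics/top0.png")
c=cv2.resize(a[60:360,180:512],None,fx=2,fy=2,interpolation=cv2.INTER_CUBIC)
cv2.imwrite("pics/scene_c.png",c)
c=cv2.resize(b[80:340,230:500],None,fx=2.2,fy=2.2,interpolation=cv2.INTER_CUBIC)
cv2.imwrite("pics/top_c.png",c)
E
```

```text
(no output)
```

View pics/scene_c.png

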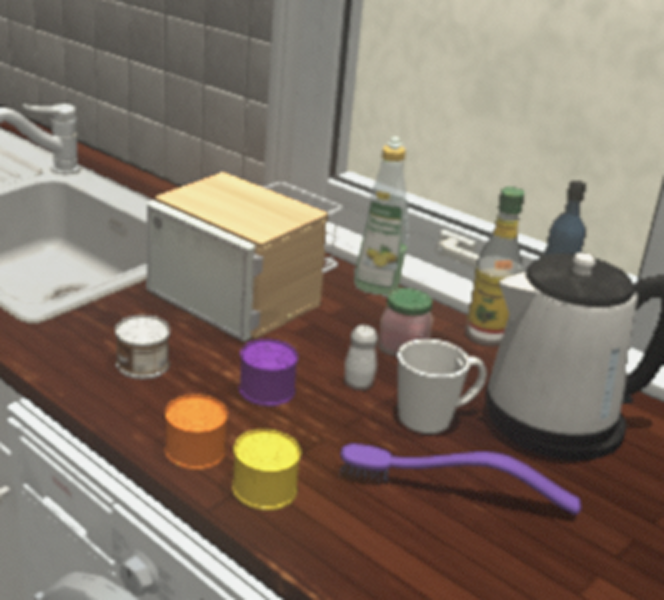

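View pics/top_c.png

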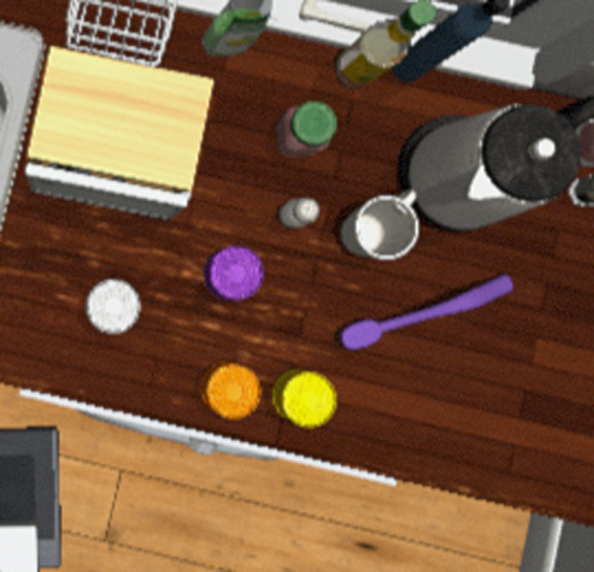

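The scene crop shows four tins. The plain, picture-label one at crop (142,347) stands in front of the door. The look-alikes are purple (268,372), orange (196,430) and yellow (266,468). The food_tin is therefore the one at about (0.47,-0.28), and the enlarged crop confirms it. The grey dot is at (159,223) and the hinge is on the right side. Next I'll fit the cupboard pose to its corners.

```bash
cat > h.py <<'E'
import numpy as np, cv2
from cell import bot, solver, viewer, workorder
def proj(p,X):
    c=np.asarray(X)@np.array(p["R"]).T+p["t"]
    return np.c_[p["fx"]*c[:,0]/c[:,2]+p["cx"],p["fy"]*c[:,1]/c[:,2]+p["cy"]]
def back(p,uv,z):
    R=np.array(p["R"]);o=-R.T@p["t"]
    d=R.T@np.array([(uv[0]-p["cx"])/p["fx"],(uv[1]-p["cy"])/p["fy"],1])
    return o+d*(z-o[2])/d[2]
E
python3 - <<'E'
from h import *
from scipy.optimize import least_squares
s=viewer.camera("scene");t=viewer.camera("top")
S=np.array([[222,174],[327,213],[150,203],[255,241],[248,334],[148,287],[159,223]])/2+[180,60]
SX=np.array([[.075,.11,.16],[.075,-.11,.16],[-.097,.108,.158],[-.097,-.108,.158],[-.097,-.108,.003],[-.097,.108,.003],[-.097,.08,.133]])
T=np.array([[52,47],[213,75],[28,181],[187,207]])/2.2+[230,80]
TX=np.array([[.075,.11,.16],[.075,-.11,.16],[-.097,.108,.158],[-.097,-.108,.158]])
def W(v,X):
    c,s_=np.cos(v[2]),np.sin(v[2]);return X@np.array([[c,-s_,0],[s_,c,0],[0,0,1]]).T+[v[0],v[1],0]
f=lambda v:np.r_[proj(s,W(v,SX))-S,proj(t,W(v,TX))-T].ravel()
r=least_squares(f,[.7,-.29,-.1],loss="soft_l1")
print(r.x,np.round(r.fun.reshape(-1,2) if len(r.fun)==22 else f(r.x).reshape(-1,2),1))
print(np.round(W(r.x,np.array([[-.097,.08,.133],[-.083,-.108,.158],[-.09,.108,.158]])),4))
for z,uv in ((0.058,(113,305)),(0.058,(235,273)),(0.058,(233,390)),(0,(20,388)),(0,(395,478)),(0,(40,100)),(0,(0,240)),(.09,(305,210))): print(uv,np.round(back(t,np.array(uv)/2.2+[230,80],z),3))
for uv in ((142,328),(142,372)): print(np.round(back(s,np.array(uv)/2+[180,60],.058 if uv[1]<340 else 0),3))
E
```

```text
[ 0.71688804 -0.29575584 -0.20897963] [[-0.1 -1.1]
 [ 1.5 -0.5]
 [-1.5 -0. ]
 [-0.9  3.7]
 [ 0.1  4.2]
 [-0.4  1.9]
 [ 0.3  0.1]
 [-1.1 -0.1]
 [ 0.4  0.7]
 [-0.4 -3.1]
 [ 1.1 -1.4]]
[[ 0.6386 -0.1974  0.133 ]
 [ 0.6133 -0.3842  0.158 ]
 [ 0.6513 -0.1714  0.158 ]]
(113, 305) [ 0.471 -0.283  0.058]
(235, 273) [ 0.512 -0.458  0.058]
(233, 390) [ 0.346 -0.449  0.058]
(20, 388) [ 0.351 -0.144  0.   ]
(395, 478) [ 0.206 -0.694  0.   ]
(40, 100) [ 0.784 -0.185  0.   ]
(0, 240) [ 0.572 -0.119  0.   ]
(305, 210) [ 0.596 -0.552  0.09 ]
[ 0.471 -0.281  0.058]
[ 0.451 -0.294  0.   ]
```

```bash
python3 - <<'E'
from h import *
s=viewer.camera("scene");t=viewer.camera("top")
out=[]
for p,(x0,y0,x1,y1) in ((s,(245,140,350,235)),(t,(235,95,335,185))):
    k=5; im=p["img"][y0:y1,x0:x1,::-1].copy(); im=cv2.resize(im,None,fx=k,fy=k,interpolation=cv2.INTER_CUBIC)
    v=[.7169,-.2958,-.209];c,n=np.cos(v[2]),np.sin(v[2])
    def W(X): return np.array(X)@np.array([[c,-n,0],[n,c,0],[0,0,1]]).T+[v[0],v[1],0]
    for poly in ([[-.097,.108,.158],[-.097,-.108,.158],[-.097,-.108,.003],[-.097,.108,.003]],[[.075,.11,.16],[.075,-.11,.16],[-.075,-.11,.16],[-.075,.11,.16]]):
        uv=(proj(p,W(poly))+.5-[x0,y0])*k
        cv2.polylines(im,[uv.astype(int)],True,(0,0,255),1)
    out.append(im[:450,:400] if 0 else cv2.resize(im,(400,int(im.shape[0]*400/im.shape[1]))))
h=min(o.shape[0] for o in out)
cv2.imwrite("pics/ov.png",np.hstack([o[:h] for o in out]));print([o.shape for o in out])
E
```

```text
[(361, 400, 3), (360, 400, 3)]
```

View pics/ov.png

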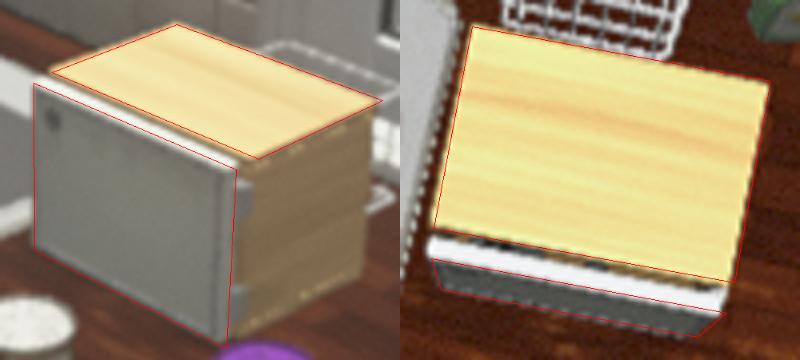

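The overlay fits the cupboard closely, with red edges on the door and top in both views. The dot is at (0.639,-0.197,0.133) and the hinge at (0.613,-0.384). Now I'll push the tin with the fingers set as a cradle.

```bash
cat >> h.py <<'E'
from scipy.spatial.transform import Rotation as Ro
def orient(z,y):
    z=np.array(z,float);z/=np.linalg.norm(z);y=np.array(y,float);y-=z*(y@z);y/=np.linalg.norm(y)
    return Ro.from_matrix(np.c_[np.cross(y,z),y,z])
def goodori(pos,z,y):
    """the half turn that needs the smaller wrist angle"""
    c=[]
    for s in (1,-1):
        o=orient(z,s*np.array(y,float)).as_rotvec();q=solver.inverse_kinematics(pos,o)
        if q is not None:c.append((abs(q[5]),o,q))
    return min(c,key=lambda a:a[0])[1:]
yaw=-.209
INTO=np.array([np.cos(yaw),np.sin(yaw),0]);LEFT=np.array([-np.sin(yaw),np.cos(yaw),0])
H=np.array([.6133,-.3842,0]);DOT=np.array([.6386,-.1974,.133])
E
python3 - <<'E'
from h import *
tin=np.array([.471,-.282]);goal=np.array([.43,-.12]);d=(goal-tin)/np.linalg.norm(goal-tin)
s=np.r_[tin-d*.08,.0]; e=np.r_[goal-d*.039,.02]
up=s+[0,0,.23]; o,q=goodori(up,[0,0,-1],[d[1],-d[0],0]); print(q)
bot.movep(up,o); bot.set_gripper(.05)
bot.move_l(s+[0,0,.02],speed=.2); print(bot.observe()["force"],bot.observe()["tcp_pos"])
bot.move_l(e,speed=.06); print(bot.observe()["force"])
bot.move_l(e-np.r_[d*.05,0],speed=.1); b=e-np.r_[d*.05,0]; bot.move_l(b+[0,0,.2],speed=.25)
p=viewer.camera("top");print([(x["location"],x["p"]) for x in viewer.search_frame(p,"food_tin")])
p=viewer.camera("scene");print([(x["location"],x["p"]) for x in viewer.search_frame(p,"food_tin")])
cv2.imwrite("pics/s1.png",p["img"][:,:,::-1]);print(bot.observe()["clock"])
E
```

```text
[-6.34897782e-01  3.28414420e-01  1.67192102e+00 -4.44089210e-16
  1.14125722e+00 -8.82779195e-01]
[0.91338444 0.55179379 0.15024634] [ 0.49132815 -0.36008161  0.021058  ]
[ 0.18702637 -0.66806498 -0.1064775 ]
[([0.3471, -0.4456, 0.0564], 0.95), ([0.5154, -0.4539, 0.0568], 0.69), ([0.3356, -0.5468, 0.0538], 0.63)]
[([0.4937, -0.4628, 0.0507], 0.92), ([0.4153, -0.1331, 0.052], 0.9), ([0.3107, -0.5612, 0.0518], 0.75), ([0.3278, -0.4543, 0.0505], 0.64), ([0.4638, 0.086, 0.0264], 0.62)]
11.4417
```

View pics/s1.png

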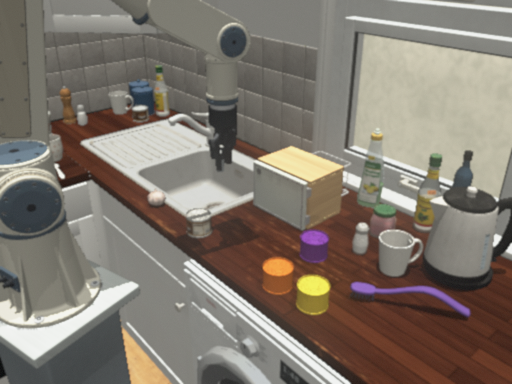

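The tin stands upright at pixel (200,222), about (0.435,-0.127), 0.31 m from the hinge and clear of the swing. Now I'll press the dot.

```bash
python3 - <<'E'
from h import *
a=np.radians(40)
pre=DOT-.06*INTO; far=DOT-.15*INTO
o,q=goodori(pre,np.sin(a)*INTO-[0,0,np.cos(a)],LEFT); print(q)
bot.set_gripper(0.0)
bot.movep(far+[0,0,.06],o); bot.move_l(pre,speed=.15)
bot.move_l(DOT-.012*INTO,speed=.08); bot.dwell(.2); f0=bot.observe()["force"]; hit=None
for k in range(60):
    s=-.011+.001*k
    bot.move_l(DOT+s*INTO,speed=.03); st=bot.observe(); f=-(st["force"]-f0)@INTO
    t=(st["tcp_pos"]-DOT)@INTO
    if f>1 and hit is None: hit=t
    print(round(s*1e3),round(t*1e3,1),round(f,2))
    if f>13 or (hit is not None and t-hit>.0075) or s>.03: break
bot.move_l(far,speed=.3); bot.dwell(1.0)
p=viewer.camera("scene");cv2.imwrite("pics/s2.png",cv2.resize(p["img"][120:260,190:390,::-1],None,fx=3,fy=3,interpolation=cv2.INTER_CUBIC))
for q in("door_edge_top","press_spot"):print([(x["location"],x["p"]) for x in viewer.search_frame(p,q)])
print(bot.observe()["clock"])
E
```

```text
[-0.36883294  0.29049869  2.25885829  2.33929141  0.14277639 -0.89647708]
-11 -11.0 0.62
-10 -9.9 -0.09
-9 -8.9 0.23
-8 -8.0 -0.54
-7 -6.9 0.13
-6 -6.2 1.36
-5 -5.1 1.76
-4 -4.2 4.02
-3 -3.1 3.33
-2 -2.0 3.24
-1 -1.0 4.4
0 -0.0 3.66
1 0.7 5.73
2 1.0 12.29
3 1.1 19.58
[([0.5751, -0.2762, 0.0902], 0.96)]
[([0.57, -0.2807, 0.0863], 0.78)]
21.15
```

View pics/s2.png

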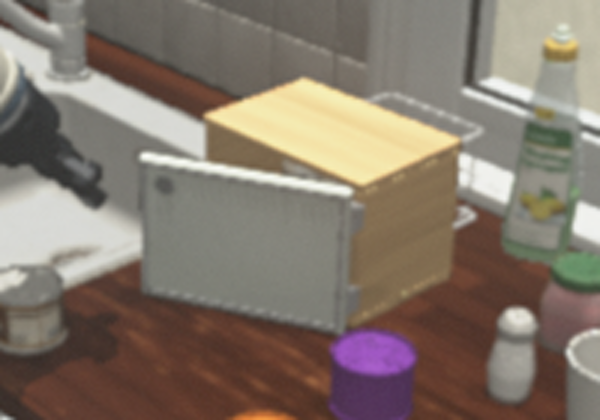

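The door stands ajar: its free edge top is at crop (143,156) and nothing touches it. Next I'll insert the fingertip from above and sweep the door round.

```bash
cat > push.py <<'E'
from h import *
p=viewer.camera("scene"); uv=np.array([[143,156]])/3+[190,120]
c=[(np.linalg.norm(proj(p,[(H+np.cos(t)*.216*LEFT-np.sin(t)*.216*INTO)-.014*(np.cos(t)*INTO+np.sin(t)*LEFT)+[0,0,.158]])-uv),t) for t in np.arange(0.1,1.2,.01)]
print(min(c)); th=min(c)[1]
def pt(t,r,off,z): return H+r*(np.cos(t)*LEFT-np.sin(t)*INTO)+off*(np.cos(t)*INTO+np.sin(t)*LEFT)+[0,0,z]
assert .35<th<.6
Z=.112;r=.183
s=pt(th,r,.042,Z); up=s+[0,0,.12]
o,q=goodori(up,[0,0,-1],LEFT)
x=bot.observe()["tcp_pos"]; bot.move_l([x[0],x[1],.26],speed=.25)
bot.movep(up,o); bot.dwell(.2); f0=bot.observe()["force"]
bot.move_l(s,speed=.1); f=bot.observe()["force"]-f0; print("ins",f)
assert np.linalg.norm(f)<6
for t in np.arange(th-.05,1.6,.08):
    bot.move_l(pt(t,r,.017,Z),speed=.07); st=bot.observe(); print(round(t,2),np.round(st["force"]-f0,1))
    if np.linalg.norm(st["force"]-f0)>25: break
bot.dwell(.3)
e=pt(t,r-.02,.06,Z); bot.move_l(e,speed=.08); bot.move_l(e+[0,0,.15],speed=.25)
bot.dwell(.3)
for n in("scene","top"):
    p=viewer.camera(n);cv2.imwrite(f"pics/{n}3.png",p["img"][:,:,::-1])
print([(x["location"],x["p"]) for x in viewer.search_frame(p,"food_tin")],bot.observe()["clock"])
cv2.imwrite("pics/both3.png",np.hstack([cv2.resize(cv2.imread("pics/scene3.png")[120:300,180:380],(400,360)),cv2.resize(cv2.imread("pics/top3.png")[90:270,230:430],(400,360))]))
E
python3 push.py
```

```text
(np.float64(0.2935825764120842), np.float64(0.4199999999999998))
ins [-0.28605792 -0.48887168  0.37372252]
0.37 [-0.8  0.9  0.1]
0.45 [-1.1  0.7 -0.6]
0.53 [-0.8  1.  -0.4]
0.61 [-0.4  0.5  0.3]
0.69 [-1.   0.8 -0.9]
0.77 [-0.4  1.9  0.9]
0.85 [-0.5  1.   2.2]
0.93 [-0.8  1.5  2. ]
1.01 [-0.1  0.1  1. ]
1.09 [-0.9  0.8  1.4]
1.17 [-3.2  0.6  4.3]
1.25 [-1.9  1.   5.2]
1.33 [-1.6  1.3  4.3]
1.41 [-0.9  0.6  5.5]
1.49 [-1.   0.4 -1. ]
1.57 [-1.   1.4 -0.3]
[([0.3309, -0.5432, 0.0545], 0.78), ([0.4296, -0.121, 0.0535], 0.64), ([0.5267, -0.4613, 0.0581], 0.49), ([0.3359, -0.47, 0.0553], 0.44)] 34.3
```

View pics/both3.png

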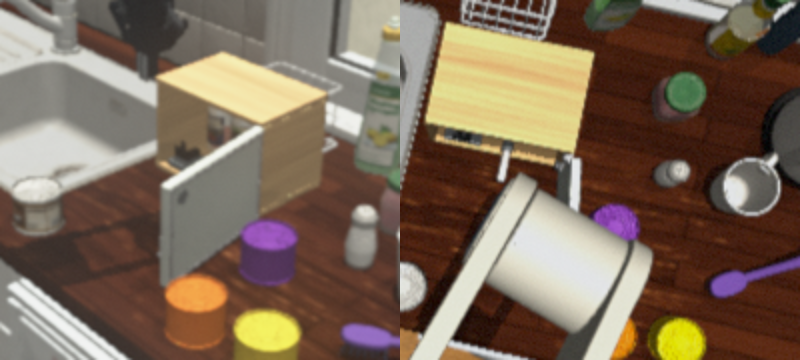

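The door stands about square, with its free edge top at crop (165,185). The tin is upright and the gripper is clear. I'll check the angle and hand in.

```bash
python3 - <<'E'
from h import *
p=viewer.camera("scene"); uv=np.array([[166,183]])/2+[180,120]
print(min((np.linalg.norm(proj(p,[H+.216*(np.cos(t)*LEFT-np.sin(t)*INTO)-.007*(np.cos(t)*INTO+np.sin(t)*LEFT)+[0,0,.158]])-uv),t) for t in np.arange(.8,1.75,.01)))
st=bot.observe();print(st["force"],st["tcp_pos"],st["clock"])
print(workorder.sign_off())
E
```

```text
(np.float64(1.1907860411934779), np.float64(1.6700000000000008))
[-0.80245731  0.19597864  0.29325837] [ 0.46633514 -0.29152665  0.26167627] 34.35
the job is handed in; nothing more can be done
None
```

The job is handed in at 34 s of the 72 s allowed, but the sign-off returned no verdict. From the last pictures, the door is open to about 1.6 rad, the tin is upright and clear at about (0.43, -0.12), and the gripper is clear of everything.

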